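# Proof-pull an end pin: set the tilting vice, draw the pull gauge to its mark and hold

## Robot

A 7-joint arm with a two-finger parallel gripper is mounted at the origin on a cart in front of the work surface, level with it; the furniture and walls round the work are solid. World frame = base frame: x ahead of the robot, y to its left, z up, the work surface at z = 0. Lengths are in mm, angles in rad, forces in N, time in s.
With the tool pointing down it reaches from about 400 to 875 mm from the base axis. Payload 4.4 kg.
Tool frame: the origin (TCP) lies at the very end of the fingers, on their centre line; the grasp point (between the pads) lies 19 mm behind it; z points along the fingers, y is the line along which they close (so a half turn about z gives the same grasp; the last joint's range is limited). The gripper opens to 85 mm and grips with 20 to 120 N. Pads are 22 mm wide; open, the fingers measure 114 mm over their backs; the gripper's body (76 mm by 85 mm) begins 54 mm behind the grasp point. The pads swing forward as they close: fully open they stand 13 mm farther back than shut.
Start: joints at [1.074, 0.628, 0.038, 1.517, -0.027, 0.996, -0.02], TCP at [271.468, -590.613, 193.613] pointing down, gripper open.
Joint ranges: [-3.06, 3.06], [-0.37, 2.12], [-1.25, 1.32], [0.18, 2.47], [-1.1, 4.24], [0.23, 1.98], [-2.94, 2.94]. Speed limits (rad/s): [2.57, 2.57, 3.14, 3.14, 3.14, 3.14, 3.14].

## Interface

Orientations are given as [roll, pitch, yaw] about the fixed x, y, z axes, in that order (R = Rz(yaw) Ry(pitch) Rx(roll)).
In Python, from cell import read_state, get_image, camera_info, finish_job gives the robot as it stands.
- The arm moves only by the tool play_rows, never from a script. Its argument "deltas" is one flat list of numbers, 7 for each row, row after row: the shift along the tool's x, y, z in mm, then the turn, a rotation vector about the tool's x, y, z in rad, then the opening, from 0 (shut) to 1 (fully open). In form: [dx, dy, dz, ax, ay, az, grip, dx, dy, dz, ax, ay, az, grip, ...]. A call has 1 to 10 rows; each row is the pose to reach, as a shift and turn from the pose commanded when the call began, along the tool's axes at that moment; what a row does not reach only later rows make up. A row lasts 1/8 s, in which the tool goes at most 62.5 mm and 10.7 degrees, less where a joint would pass 70% of its speed; a pose out of reach is approached as far as the arm can. A call with a gripper value outside its range is refused whole. The fingers move at their own pace and stop on an object; the grip force is fixed at half the most. Time passes only in rows, so rows that repeat a pose let the fingers close. It gives the time, the measured TCP pose, the force, the opening and the grip force at its end, in the units of the state.
- read_state(): the state, without advancing time (a new reading comes with each control period).
- get_image(name): name is "scene" or "top" or "wrist"; returns the picture (400x640x3 uint8, red, green, blue); there is no depth.
- camera_info(name): a dict with "fx", "fy", "cx", "cy" (pixels), "T" (4x4, takes a point from camera to world coordinates). Camera axes: x right, y down, z forward; pixel columns grow to the right and rows downward; lengths in mm; the calibration is good to about 2 mm. A picture is of the moment at which its call begins: read the wrist's pose just before it. camera_info takes no time and is no camera call; for the wrist camera it gives the pose at the moment of the call.
- finish_job(): hands the job in; it is judged then, once.
The state is a dict: "clock": time; "qpos": joint angles; "qd": joint speeds; "tau": joint torques, N m; "eef_pos": TCP position; "tool_rot": TCP orientation; "force": force on the tool from outside, world axes, zero at the start; "torque": the same for the moment, N m; "width": finger opening in mm; "gripper_force": force on a finger pad.
Only numpy, scipy, OpenCV 4.12 (cv2) and the standard library are available. Lean on these libraries where they do the work, as an engineer would, in place of code of your own. Each camera call takes 0.05 s, during which the arm holds its last target. There are 200 camera calls.

## Task

The guitar end block in the tilting swivel vice is due for the proof pull on its end pin. With the gauge's rod still home, first set the vice so that the pull will run straight off its base and clear above the bench: swing the gauge square with the base plate, out over the plate's front tongue, and raise it to the 30 degree line; then take the T-handle and draw the rod out along the gauge's own line until the broad ring stands at the barrel's mouth, without overloading it a centimetre past the ring. Finish still holding it there, with the gauge still square and at 30 degrees, so that the pin can be watched under load, and leave the other things on the bench where they lie.

Things in the scene. Friction and masses are not known exactly. Their poses are not given: they have to be found in the camera images.
- vice_base: fixed base plate of the grey tilting swivel vice, 150 x 124 mm, 14 mm thick, with a 40 mm wide tongue at the middle of its front edge that reaches to 95 mm from the swivel axis. Origin on the bench surface on the swivel axis; z up; its -x axis points over the front tongue, roughly to the robot's left (world +y, turned somewhat towards the robot). It is bolted down; the place and yaw vary.
- vice_swivel (a joint): swivel of the vice about the vertical axis through the base's origin, in rad, 0 = gauge square with the base plate (pointing over the tongue), positive counterclockwise seen from above. Range -1.3 to 1.3. Stiff: stays where it is left; takes about 0.8 N m (4 N sideways at the T-handle) to turn.
- vice_tilt (a joint): tilt of the cradle with the end block and gauge, in rad, about the horizontal trunnion axis, 0 = gauge level, positive = handle end raised; the goal is 30 degrees = 0.524. Range -0.25 to 1.05. A steel pointer reads on the quadrant on the cheek (lines every 10 degrees, 30 the broadest). Stiff: stays where left; takes 6 to 8 N upwards at the T-handle to raise.
- tilt_axis (a point): point where the tilt axis meets the swivel axis and the gauge's centre line, 110 mm above the bench, inside the wooden end block; does not move when swivelled or tilted. The block (mahogany, 62 mm wide, 115 mm tall, 30 mm thick) is clamped in the cradle between two cheeks, 106 mm over their outsides.
- barrel_mouth (a point): centre of the open end of the gauge's barrel (aluminium tube, 26 mm diameter, 100 mm long, with 29 mm collars at both ends, the one at the mouth brass), on the gauge's centre line 134 mm from tilt_axis; moves with swivel and tilt.
- gauge_rod (a joint): how far the gauge's inner tube (steel, 14 mm diameter) is drawn out of the barrel, in m: 0 = fully in, end stop at 0.085. An inner spring draws it back: about 2 N at 0, rising 300 N per m, 20 N at the mark. The tube has fine rings every 10 mm and one broad (4 mm) dark ring whose middle is at the barrel's mouth when this reads 0.060.
- gauge_handle: T-handle of the gauge with its 10 mm diameter steel neck; moves with the rod. Its axes are those of the cradle: x along the gauge's centre line from handle to barrel, y along the cross bar, z up from the gauge. Origin on the centre line, at the mouth when the rod is in.
- handle_bar (a point): middle of the T-handle's cross bar: a round wooden bar, 14 mm diameter, 68 mm long, level, square to the gauge. It lies 66 mm beyond the mouth (200 mm from tilt_axis) with the rod in, and moves out with it; the gap between bar and barrel mouth is 59 mm, crossed only by the neck in the middle.
- plane: bystander: small block plane, 48 x 155 x 46 mm, origin under its centre
- tray: bystander: small cream open wooden tray, 125 x 95 x 34 mm, origin under its centre
- clamp: bystander: plastic spring clamp, 51 x 108 x 23 mm, origin under its centre
- brush: bystander: glue brush with red handle, 29 x 162 x 16 mm, origin under its centre
- tuner: bystander: guitar machine head, 35 x 30 x 20 mm, origin under its centre

How it is judged:
By the outcome, as a careful person would: the job done as asked, in the order asked, and still so for the second after the job is handed in, while the arm keeps its last pose, push and grip.
It also fails if it takes over 45 s, if anything falls off the work surface, if the arm or the gripper's body presses on something with over 40 N, if the wrist force passes 120 N, or if a joint passes its speed limit or range.

## Working session

There is one attempt and no reset: what is moved stays moved. The work goes in short steps, Python scripts to look and compute and a tool call to move; the robot and the scene stay as the last step left them, time stands still between calls to the robot, and variables do not carry over. Pictures are saved under pics/ and viewed, at most 10 in all, crops included, and the job is handed in when it is done.

Besides the shell and the picture viewer there is one more tool, called after "Emit:" by a JSON object that holds its "fn" and its "kwargs". play_rows: Moves the arm, as the interface text tells. Its arguments: {"type":"object","properties":{"deltas":{"type":"array"}},"required":["deltas"]}

```bash
mkdir -p pics
python3 - <<'E'
from cell import *
import cv2
for n in("scene","top"):
    cv2.imwrite(f"pics/{n}0.png",get_image(n)[:,:,::-1]); c=camera_info(n); print(n,c["fx"],c["cx"],c["cy"],c["T"])
s=read_state();print(s)
E
```

```text
scene 363.0628083491305 318.9924158220899 200.7532607557191 [[-8.69442710e-01 -2.73856186e-01  4.11183855e-01  1.47181381e+02]
 [-4.93648095e-01  4.48698066e-01 -7.44970875e-01  4.99197552e+02]
 [ 1.95174821e-02 -8.50689623e-01 -5.25305847e-01  5.55695232e+02]
 [ 0.00000000e+00  0.00000000e+00  0.00000000e+00  1.00000000e+00]]
top 467.6227054202625 321.9741454464973 203.24122547555783 [[ 9.96846611e-02 -9.73157536e-01  2.07430419e-01  2.67397512e+02]
 [-9.95017626e-01 -9.78506087e-02  1.91097221e-02 -1.69200787e+02]
 [ 1.70042273e-03 -2.08301870e-01 -9.78063106e-01  1.18583541e+03]
 [ 0.00000000e+00  0.00000000e+00  0.00000000e+00  1.00000000e+00]]
{'clock': 0.1, 'qpos': array([ 1.07422531,  0.6292704 ,  0.03842146,  1.51826265, -0.02697112,
        0.99630936, -0.01998394]), 'qd': array([-0.00153052, -0.00233573, -0.00011718, -0.00320823, -0.00086504,
       -0.00114705,  0.00217332]), 'tau': array([ 2.31258105e-03, -5.64529216e+01,  1.23013794e+00, -1.93972206e+01,
        1.12974391e-02,  5.42392736e-03,  1.37769433e-05]), 'eef_pos': array([ 271.19073229, -590.0336454 ,  192.77153407]), 'tool_rot': array([-3.13986051e+00,  2.88905918e-05,  4.30821788e-01]), 'force': array([ 0.61076825, -0.64932323,  0.15935629]), 'torque': array([ 0.00215757,  0.04170843, -0.04785713]), 'gripper_force': 0.0, 'width': 85.30621033197116}
```

View pics/scene0.png

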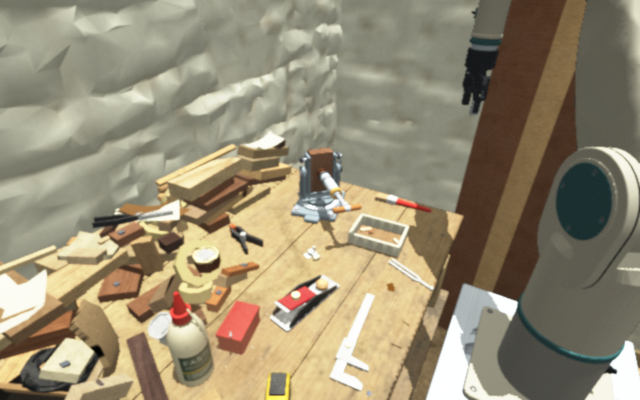

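View pics/top0.png

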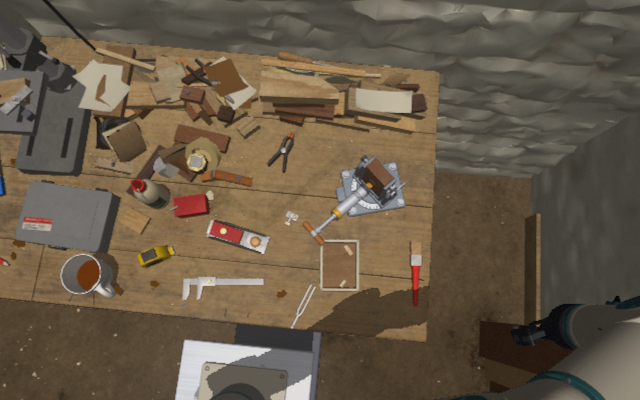

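Scene view: the vice is at about (320,185), handle near (345,207). Top view: the vice is at (372,185), handle bar near (314,232), with the tray at (340,265), the plane at (238,236) and the brush at (416,275). Zooming in.

Run:
```python
import cv2,numpy as np
a=cv2.imread("pics/top0.png")[145:265,290:430];b=cv2.imread("pics/scene0.png")[140:240,280:420]
a=cv2.resize(a,None,fx=5,fy=5,interpolation=cv2.INTER_CUBIC)
cv2.imwrite("pics/topc.png",a)
cv2.imwrite("pics/scenec.png",cv2.resize(b,None,fx=5,fy=5,interpolation=cv2.INTER_CUBIC))
```

```text
(no output)
```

View pics/topc.png

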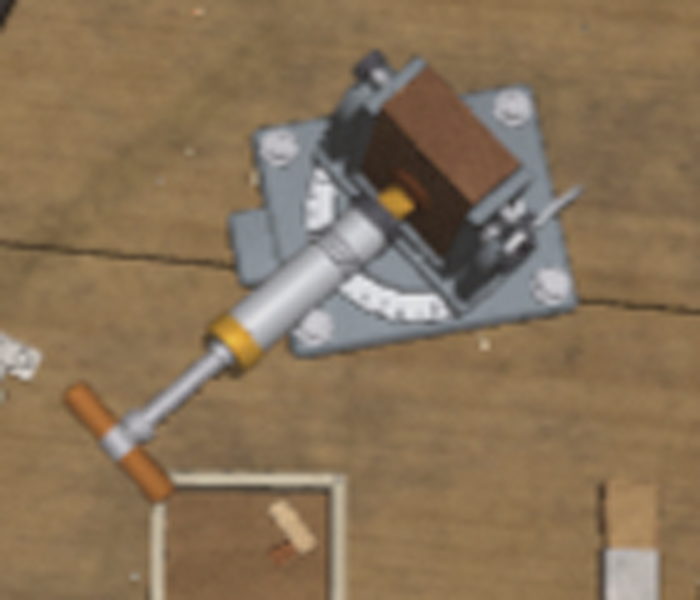

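View pics/scenec.png

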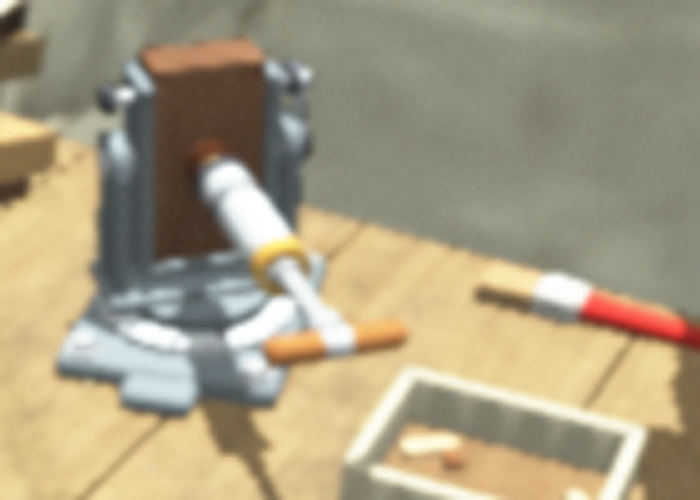

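Top crop: plate corners are at about (250,130), (528,88), (578,305), (295,358), tongue end at (237,250), and the bar runs from (78,393) to (162,492). Scene crop: the bar runs from (268,350) to (407,331), and the brass collar is at (280,262).

```bash
cat > h.py <<'E'
from cell import *
import numpy as np, cv2
def ray(n,p,c=None):
    c=c or camera_info(n); T=np.array(c["T"]); d=T[:3,:3]@[(p[0]-c["cx"])/c["fx"],(p[1]-c["cy"])/c["fy"],1]
    return T[:3,3],d/np.linalg.norm(d)
def plane(n,p,z,c=None):
    o,d=ray(n,p,c); return o+d*(z-o[2])/d[2]
def tri(r1,r2):
    (o1,d1),(o2,d2)=r1,r2
    s=np.linalg.lstsq(np.c_[d1,-d2],o2-o1,rcond=None)[0]; a=o1+d1*s[0];b=o2+d2*s[1]
    return (a+b)/2,np.linalg.norm(a-b)
E
python3 - <<'E'
from h import *
np.set_printoptions(precision=1,suppress=True)
t=lambda x,y:(290+(x+.5)/5-.5,145+(y+.5)/5-.5); s=lambda x,y:(280+(x+.5)/5-.5,140+(y+.5)/5-.5)
C=[plane("top",t(*p),14) for p in((250,130),(528,88),(578,305),(295,358))]
C=np.array(C);print(C,C.mean(0),[np.linalg.norm(C[i]-C[i-1]) for i in range(4)])
v=C[0]+C[3]-C[1]-C[2]; print("front dir yaw",np.arctan2(v[1],v[0]))
tg=plane("top",t(237,250),14); d=tg-C.mean(0); print("tongue",tg,np.linalg.norm(d),np.arctan2(d[1],d[0]))
for a,b in (((120,442),(338,340)),((78,393),(270,350)),((162,492),(405,331)),((235,340),(279,262))):
    print(tri(ray("top",t(*a)),ray("scene",s(*b))))
# cheeks/block top: swivel axis check; tray corners
for p in ((158,482),(340,482)): print("tray",plane("top",t(*p),34))
for p in((208,232),(268,250)): print("plane",plane("top",p,30))
print(plane("top",(291,217),10))
E
```

```text
[[ 606.9 -183.3   14. ]
 [ 644.1 -325.7   14. ]
 [ 531.1 -358.9   14. ]
 [ 489.1 -217.2   14. ]] [ 567.8 -271.3   14. ] [np.float64(122.5342305451489), np.float64(147.18072882142732), np.float64(117.79748056336155), np.float64(147.8528765236392)]
front dir yaw 1.8425763075486477
tongue [ 542.4 -182.5   14. ] 92.31650529683701 1.8494934632243198
(array([ 423.7, -135.7,  113.4]), np.float64(1.6312529206670663))
(array([ 445.6, -113.5,  112.7]), np.float64(3.5553586443093432))
(array([ 401.5, -157.7,  113.9]), np.float64(0.27095931107697757))
(array([ 477.6, -183.9,  113.4]), np.float64(3.349433476654053))
tray [ 416.4 -154.3   34. ]
tray [ 425.4 -244.    34. ]
plane [411.1 128.8  30. ]
plane [381.5 -25.5  30. ]
[473.1 -71.1  10. ]
```

```bash
cat >> h.py <<'E'
from scipy.spatial.transform import Rotation as Ro
np.set_printoptions(precision=3,suppress=True)
def delta(pos,rot,s=None):
    "tool-frame delta from present measured pose; rot = Rotation"
    s=s or read_state(); R0=Ro.from_euler('xyz',s["tool_rot"])
    return np.r_[R0.inv().apply(np.array(pos)-s["eef_pos"]).round(1),(R0.inv()*rot).as_rotvec().round(3)]
def down(yaw,tilt=0):
    "tool down, x along bar at yaw; tilt leans it about its x"
    return Ro.from_euler('xyz',[np.pi,0,yaw])*Ro.from_rotvec([tilt,0,0])
E
python3 -c "
from h import *
print(delta([436,-123,200],down(.80)))"
```

```text
[ 344.8   -355.5     -6.6     -0.002   -0.      -0.369]
```

Emit:
{"fn": "play_rows", "kwargs": {"deltas": [34,-36,-10,0,0,-0.04,1,69,-71,-20,0,0,-0.07,1,103,-107,-30,0,0,-0.11,1,138,-142,-30,0,0,-0.15,1,172,-178,-30,0,0,-0.18,1,207,-213,-30,0,0,-0.22,1,241,-249,-25,0,0,-0.26,0.7,276,-284,-20,0,0,-0.29,0.7,310,-320,-15,0,0,-0.33,0.7,345,-355,-8,0,0,-0.37,0.7]}}

```text
clock: 1.35
eef_pos: [437.0, -122.5, 201.5]
tool_rot: [3.141, -0.0, 0.802]
force: [0.4, -0.7, -0.2]
width: 59.6
gripper_force: 0.0
```

Run:
```python
from h import *
print(delta([436,-123,200],down(.80)))
c=camera_info("wrist");print(c)
cv2.imwrite("pics/w1.png",get_image("wrist")[:,:,::-1])
```

```text
[-1.    -0.4    1.5    0.    -0.     0.002]
{'fx': 301.99805083573426, 'fy': 301.99805083573426, 'cx': 322.09618743173525, 'cy': 202.74426757242978, 'T': array([[  0.719,  -0.67 ,  -0.185, 484.371],
       [ -0.695,  -0.693,  -0.192, -73.846],
       [  0.001,   0.266,  -0.964, 381.037],
       [  0.   ,   0.   ,   0.   ,   1.   ]])}
```

View pics/w1.png

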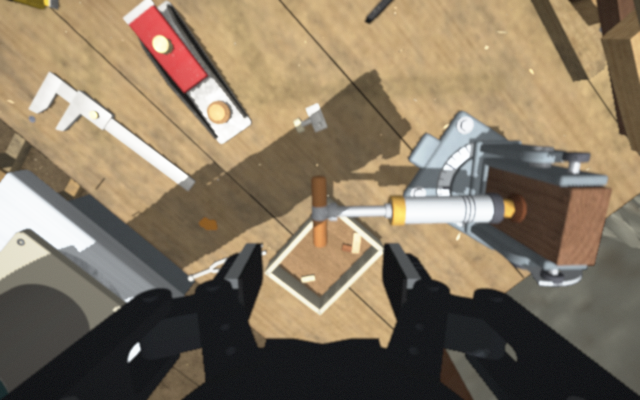

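Wrist view: the bar is vertical at column 319, rows 178–247, with the gauge running level to the right (brass collar at 398,210) and the fingers astride it at columns 262 and 385.

Run:
```python
from h import *
for p,z in (((319,178),113),((319.5,247),113),((319,212),113),((392,210),113),((465,121),18)): print(plane("wrist",p,z))
m=plane("wrist",(319,212),113); a=np.array([568,-271,110]); print(np.arctan2(*(m-a)[[1,0]]),np.linalg.norm(m-a))
```

```text
[ 449.239 -100.317  113.   ]
[ 403.437 -149.098  113.   ]
[ 427.221 -123.434  113.   ]
[ 477.557 -168.397  113.   ]
[ 605.19 -180.08   18.  ]
2.3326625396753298 203.96951045166384
```

Run:
```python
from h import *
t=lambda x,y:(290+(x+.5)/5-.5,145+(y+.5)/5-.5); s=lambda x,y:(280+(x+.5)/5-.5,140+(y+.5)/5-.5)
for T,S,W in (((120,442),(337,340),(319,212)),((74,388),(268,350),(319,178)),((166,497),(407,331),(319.5,247))):
    r=[ray("top",t(*T)),ray("scene",s(*S)),ray("wrist",W)]
    A=sum(np.eye(3)-np.outer(d,d) for o,d in r); b=sum((np.eye(3)-np.outer(d,d))@o for o,d in r)
    x=np.linalg.solve(A,b); print(x,[(np.eye(3)-np.outer(d,d))@(x-o) for o,d in r], tri(r[0],r[2]),tri(r[1],r[2]))
c=plane("top",t(280,147),18);print(c, plane("top",t(250,130),14))
```

```text
[ 424.506 -130.909  112.824] [array([1.501, 5.05 , 0.374]), array([ 0.74 ,  1.966, -2.356]), array([-2.241, -7.016,  1.982])] (array([ 424.144, -131.909,   89.009]), np.float64(8.025892693255484)) (array([ 424.669, -124.982,  117.841]), np.float64(8.495543981109991))
[ 447.078 -107.031  114.117] [array([1.199, 5.073, 0.47 ]), array([ 0.958,  1.638, -1.611]), array([-2.157, -6.711,  1.142])] (array([ 447.957, -107.116,   88.082]), np.float64(8.454427183817813)) (array([ 446.804, -101.716,  118.616]), np.float64(7.541796745257004))
[ 400.85  -155.808  111.878] [array([1.066, 3.879, 0.166]), array([ 0.488,  1.798, -2.395]), array([-1.555, -5.677,  2.229])] (array([ 399.885, -157.029,   95.654]), np.float64(6.266008261549879)) (array([ 401.203, -150.64 ,  116.106]), np.float64(7.442378735213651))
[ 598.184 -199.509   18.   ] [ 606.881 -183.267   14.   ]
```

Run:
```python
from h import *
print(read_state()["eef_pos"],np.array(camera_info("wrist")["T"])[:3])
for n,w in (("tuner",((312,118),(291,217),10)),("trayR",((382,251),(357.5,240.5),34)),("trayL",((268,271),(320.5,290),34)),("trayNear",((321,311),(358,290),34)),("boltF",((465,121),(345.6,174),18)),("boltNear",((415,192),(352.8,209.8),18)),("planeknob",((218,111),(254.5,241.5),46))):
    print(n,plane("wrist",w[0],w[2]),plane("top",w[1],w[2]))
```

```text
[ 439.129 -114.753  200.851] [[  0.726  -0.663  -0.182 485.864]
 [ -0.688  -0.701  -0.189 -66.557]
 [ -0.002   0.262  -0.965 380.692]]
tuner [478.717 -55.564  10.   ] [473.099 -71.08   10.   ]
trayR [ 431.865 -230.722   34.   ] [ 426.606 -243.647   34.   ]
trayL [ 309.019 -152.384   34.   ] [ 297.493 -164.565   34.   ]
trayNear [ 317.791 -240.763   34.   ] [ 306.554 -254.974   34.   ]
boltF [ 605.19 -180.08   18.  ] [ 598.184 -199.509   18.   ]
boltNear [ 510.064 -206.246   18.   ] [ 505.939 -226.177   18.   ]
planeknob [411.926  17.158  46.   ] [397.29    7.929  46.   ]
```

Run:
```python
from h import *
c=dict(fx=301.998,fy=301.998,cx=322.096,cy=202.744,T=[[.719,-.67,-.185,484.371],[-.695,-.693,-.192,-73.846],[.001,.266,-.964,381.037],[0,0,0,1]])
t=lambda x,y:(290+(x+.5)/5-.5,145+(y+.5)/5-.5); s=lambda x,y:(280+(x+.5)/5-.5,140+(y+.5)/5-.5)
for T,S,W in (((120,442),(337,340),(319,212)),((74,388),(268,350),(319,178)),((166,497),(407,331),(319.5,247))):
    r=[ray("top",t(*T)),ray("scene",s(*S)),ray("wrist",W,c)]
    A=sum(np.eye(3)-np.outer(d,d) for o,d in r); b=sum((np.eye(3)-np.outer(d,d))@o for o,d in r)
    x=np.linalg.solve(A,b); print(x,[(np.eye(3)-np.outer(d,d))@(x-o) for o,d in r])
print(plane("wrist",(465,121),18,c),plane("wrist",(382,251),34,c))
print(delta([437,-121,195],down(.80)))
```

```text
[ 423.984 -134.046  113.246] [array([1.063, 1.931, 0.214]), array([-0.464,  0.387, -0.847]), array([-0.599, -2.318,  0.633])]
[ 446.676 -110.441  113.808] [array([0.788, 1.66 , 0.22 ]), array([-0.4  ,  0.174, -0.512]), array([-0.387, -1.834,  0.292])]
[ 400.273 -158.578  113.001] [array([0.637, 1.12 , 0.088]), array([-0.521,  0.148, -0.519]), array([-0.117, -1.268,  0.431])]
[ 602.37  -190.692   18.   ] [ 428.08 -239.81   34.  ]
[-6.     2.8    5.8   -0.003 -0.004  0.012]
```

Emit:
{"fn": "play_rows", "kwargs": {"deltas": [0,0,0,0,0,0,0.7,0,0,0,0,0,0,0.7,0,0,0,0,0,0,0.7,0,0,0,0,0,0,0.7]}}

```text
clock: 1.9
eef_pos: [436.5, -124.9, 201.7]
tool_rot: [3.141, 0.0, 0.799]
force: [0.5, 0.6, 1.1]
width: 59.7
gripper_force: 0.0
```

```bash
python3 -c "
from h import *
print(delta([437.2,-120.3,94],down(.803)))"
```

```text
[  3.8    -2.7   107.7     0.      0.     -0.004]
```

Emit:
{"fn": "play_rows", "kwargs": {"deltas": [4,-2.7,20,0,0,0,0.7,4,-2.7,45,0,0,0,0.7,4,-2.7,70,0,0,0,0.7,4,-2.7,90,0,0,0,0.7,4,-2.7,102,0,0,0,0.7,4,-2.7,107.5,0,0,0,0.7,4,-2.7,107.5,0,0,0,0.7,4,-2.7,107.5,0,0,0,0.7]}}

```text
clock: 2.9
eef_pos: [438.1, -119.4, 94.7]
tool_rot: [3.14, -0.001, 0.801]
force: [0.5, -0.8, -0.3]
width: 59.7
gripper_force: 0.0
```

Run:
```python
from h import *
s=read_state();print(s["eef_pos"],s["force"])
print(delta([437.2,-120.3,94],down(.803)))
im=get_image("wrist")[:,:,::-1]
cv2.imwrite("pics/w2.png",im)
```

```text
[ 438.067 -119.375   94.686] [ 0.512 -0.817 -0.281]
[-1.3    0.     0.7    0.001 -0.001 -0.002]
```

View pics/w2.png

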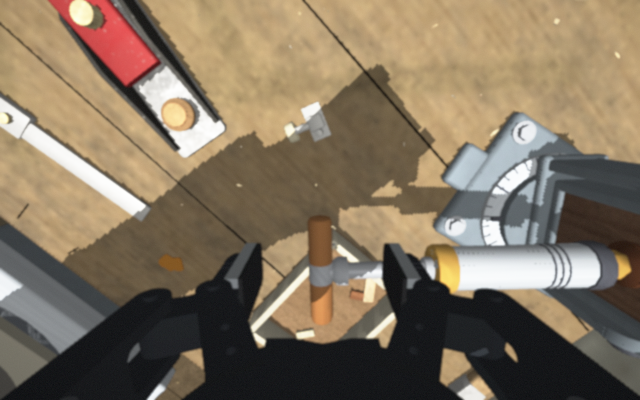

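Wrist view: the bar is at column 320, rows 216–323, neck at row 271; fingertips at columns 250 and 397 on either side. I'll check the grasp point's row against the neck.

Run:
```python
from h import *
c=camera_info("wrist");T=np.linalg.inv(np.array(c["T"]))
s=read_state();R=Ro.from_euler('xyz',s["tool_rot"])
for v in ([0,0,-19],[11,0,-19],[-11,0,-19],[0,0,0],[0,30,0],[0,-30,0],[11,30,0]):
    p=T[:3,:3]@(s["eef_pos"]+R.apply(v))+T[:3,3]; print(v,p[:2]/p[2]*c["fx"]+[c["cx"],c["cy"]])
for p in((320,216),(320.5,323),(320,271)): print(plane("wrist",p,113.2))
```

```text
[0, 0, -19] [321.452 242.413]
[11, 0, -19] [321.449 224.253]
[-11, 0, -19] [321.454 259.967]
[0, 0, 0] [321.499 230.614]
[0, 30, 0] [368.889 230.625]
[0, -30, 0] [274.099 230.604]
[11, 30, 0] [369.625 214.05 ]
[ 448.408 -107.516  113.2  ]
[ 399.941 -157.79   113.2  ]
[ 424.647 -131.944  113.2  ]
```

Emit:
{"fn": "play_rows", "kwargs": {"deltas": [0.5,0,0.5,0,0,0,0.3,0.5,0,0.5,0,0,0,0.1,0.5,0,0.5,0,0,0,0,0.5,0,0.5,0,0,0,0,0.5,0,0.5,0,0,0,0,0.5,0,0.5,0,0,0,0]}}

```text
clock: 3.7
eef_pos: [437.8, -118.9, 93.6]
tool_rot: [-3.142, 0.0, 0.801]
force: [0.2, -0.6, -0.5]
width: 0.2
gripper_force: 0.0
```

Run:
```python
from h import *
s=read_state();print(s["eef_pos"],s["force"],s["torque"],s["width"],s["gripper_force"])
R=Ro.from_euler('xyz',s["tool_rot"]); g=s["eef_pos"]+R.apply([0,0,-19]); print("grasp",g, s["tool_rot"])
im=get_image("wrist")[:,:,::-1]
cv2.imwrite("pics/w3.png",im[130:400,150:520].copy())
```

```text
[ 437.848 -118.873   93.589] [ 0.154 -0.62  -0.476] [-0.004  0.014 -0.023] 0.1989731693590763 0.0
grasp [ 437.85  -118.874  112.589] [-3.142  0.     0.801]
```

View pics/w3.png

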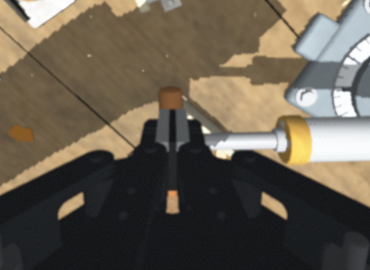

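The width reads 0.2, so the fingers shut without the bar, and it shows below or behind the closed tips at crop (170,97). I'll put all three views in one composite.

Run:
```python
from h import *
sc=get_image("scene")[:,:,::-1];tp=get_image("top")[:,:,::-1];w=get_image("wrist")[:,:,::-1]
cv2.imwrite("pics/sc1.png",sc);cv2.imwrite("pics/tp1.png",tp);cv2.imwrite("pics/wf1.png",w)
r=lambda im,x,y,ww,h,f:cv2.resize(im[y:y+h,x:x+ww],None,fx=f,fy=f,interpolation=cv2.INTER_CUBIC)
out=np.zeros((600,800,3),np.uint8)
out[:300,:400]=r(sc,300,150,100,75,4); out[:300,400:]=r(tp,280,180,100,75,4)
out[300:,:400]=r(w,270,200,100,75,4); out[300:,400:]=r(w,220,200,200,150,2)
cv2.imwrite("pics/comp.png",out)
c=camera_info("scene");T=np.linalg.inv(np.array(c["T"]));s=read_state()
for q in (s["eef_pos"],s["eef_pos"]+[0,0,19],[424,-134,113.2]):
    p=T[:3,:3]@q+T[:3,3];u=p[:2]/p[2]*c["fx"]+[c["cx"],c["cy"]];print(u,(u-[300,150])*4)
```

```text
[338.11  216.706] [152.439 266.825]
[338.51  209.682] [154.041 238.727]
[347.072 208.078] [188.286 232.313]
```

View pics/comp.png

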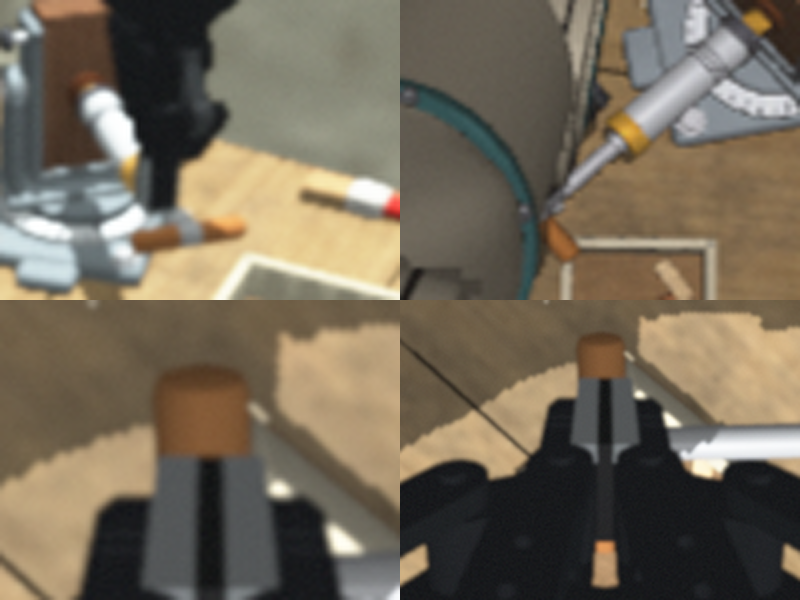

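Scene crop: the closed tips end at row ~213, above the bar (row ~235), although TCP projects to row 267. So the fingers end about 33 mm higher than the reported TCP. I'll open and go lower, which is safe over the 34 mm tray, then close.

Emit:
{"fn": "play_rows", "kwargs": {"deltas": [2,0,0,0,0,0,0.7,2,0,0,0,0,0,0.7,2,0,0,0,0,0,0.7,3,0,8,0,0,0,0.7,3,0,18,0,0,0,0.7,3,0,28,0,0,0,0.7,3,0,33,0,0,0,0.7,3,0,33,0,0,0,0.7,3,0,33,0,0,0,0.7]}}

```text
clock: 5.03
eef_pos: [440.1, -116.7, 60.7]
tool_rot: [3.141, -0.0, 0.801]
force: [-0.2, 0.6, 0.5]
width: 59.6
gripper_force: 0.0
```

Emit:
{"fn": "play_rows", "kwargs": {"deltas": [0,0,0,0,0,0,0.35,0,0,0,0,0,0,0.2,0,0,0,0,0,0,0,0,0,0,0,0,0,0,0,0,0,0,0,0,0]}}

```text
clock: 5.65
eef_pos: [439.3, -116.0, 60.7]
tool_rot: [-3.14, 0.0, 0.802]
force: [-2.1, 3.5, 3.9]
width: 11.7
gripper_force: 58.6
```

Emit:
{"fn": "play_rows", "kwargs": {"deltas": [0,0,0,0,0,0,0.35,0,0,0,0,0,0,0.35,0,0,4,0,0,0,0.35,0,0,9,0,0,0,0.35,0,0,9,0,0,0,0.35,0,0,9,0,0,0,0.1,0,0,9,0,0,0,0,0,0,9,0,0,0,0,0,0,9,0,0,0,0]}}

```text
clock: 6.78
eef_pos: [439.2, -116.0, 51.5]
tool_rot: [-3.14, 0.0, 0.802]
force: [-2.7, 3.1, -0.4]
width: 12.4
gripper_force: 58.4
```

Run:
```python
from h import *
s=read_state();print(s["eef_pos"],s["force"],s["torque"],s["width"],s["gripper_force"])
sc=get_image("scene")[:,:,::-1];w=get_image("wrist")[:,:,::-1]
r=lambda im,x,y,ww,h,f:cv2.resize(im[y:y+h,x:x+ww],None,fx=f,fy=f,interpolation=cv2.INTER_CUBIC)
cv2.imwrite("pics/comp2.png",np.hstack([r(sc,300,150,100,100,4),r(w,220,190,200,200,2)]))
```

```text
[ 439.221 -116.042   51.509] [-2.665  3.067 -0.368] [0.748 0.483 0.206] 12.385711003535413 58.38359534740448
```

View pics/comp2.png

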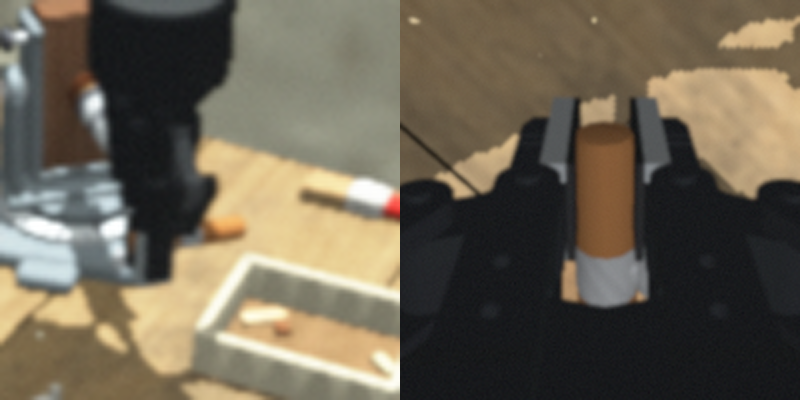

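Now the bar sits between the pads, with the tips reaching below it (scene crop row ~277 against bar row ~235), and the grip force is 58 N. I'll plan the swing and raise as arcs about the vice axis.

```bash
cat >> h.py <<'E'
AX=np.array([568,-272,110.])
def pose(phi,th,r,off=23,zg=62,fol=1):
    h=np.array([np.cos(phi),np.sin(phi),0]); u=np.array([np.sin(phi),-np.cos(phi),0])
    e=np.cos(th)*h+np.array([0,0,np.sin(th)])
    z=np.sin(fol*th)*h-np.array([0,0,np.cos(fol*th)]); R=Ro.from_matrix(np.c_[u,np.cross(z,u),z])
    return AX+r*e+off*u+R.apply([0,0,zg]),R
def rows(start,steps):
    "deltas from start pose params to each step, in the start tool frame"
    p0,R0=pose(*start)
    for s in steps:
        p,R=pose(*s); print(np.r_[R0.inv().apply(p-p0).round(1),(R0.inv()*R).as_rotvec().round(3)].tolist())
def where(off=23,zg=62):
    s=read_state();R=Ro.from_euler('xyz',s["tool_rot"]);m=R.as_matrix()
    b=s["eef_pos"]-R.apply([off,0,zg]);d=b-AX;r=np.linalg.norm(d)
    e=m[:,1] if m[:,1]@d>0 else -m[:,1]
    print("bar",b,"r",r,"phi",np.arctan2(d[1],d[0]),"toolyaw+90",np.arctan2(m[1,0],m[0,0])+np.pi/2,"tilt",np.arcsin(d[2]/r),"tooltilt",np.arcsin(e[2]),"F",s["force"],"along",s["force"]@d/r,"w",s["width"],s["gripper_force"],s["clock"])
    print(s["qpos"])
E
python3 - <<'E'
from h import *
where(); print(pose(2.375,.016,200)[0])
ph=np.linspace(2.375,1.848,11)[1:]
rows((2.375,.016,200),[(p,.016,200) for p in ph])
E
```

```text
bar [ 423.328 -132.623  113.527] r 200.91886593244243 phi 2.3748329356555375 toolyaw+90 2.3723657494520998 tilt 0.01755387989343474 tooltilt 0.001446245910322353 F [-2.716  4.591  1.329] along 5.163747262899006 w 12.118714521145028 58.40867042541504 6.875
[ 0.258  0.605 -0.088  2.171  0.136  0.372 -0.711]
[ 439.203 -116.026   51.208]
[10.6, 1.5, -0.0, 0.0, 0.001, 0.053]
[21.0, 3.5, -0.1, -0.0, 0.002, 0.105]
[31.4, 6.1, -0.1, 0.0, 0.003, 0.158]
[41.5, 9.3, -0.1, 0.0, 0.003, 0.211]
[51.6, 12.9, -0.2, -0.0, 0.004, 0.263]
[61.4, 17.1, -0.3, 0.0, 0.005, 0.316]
[70.9, 21.8, -0.3, -0.0, 0.006, 0.369]
[80.2, 27.0, -0.4, 0.0, 0.007, 0.422]
[89.2, 32.7, -0.5, 0.0, 0.008, 0.474]
[98.0, 38.8, -0.6, 0.0, 0.008, 0.527]
```

Emit:
{"fn": "play_rows", "kwargs": {"deltas": [10.6,1.5,0,0,0,0.053,0,21,3.5,0,0,0,0.105,0,31.4,6.1,0,0,0,0.158,0,41.5,9.3,0,0,0,0.211,0,51.6,12.9,0,0,0,0.263,0,61.4,17.1,0,0,0,0.316,0,70.9,21.8,0,0,0,0.369,0,80.2,27,0,0,0,0.422,0,80.2,27,0,0,0,0.422,0,80.2,27,0,0,0,0.422,0]}}

```text
clock: 8.12
eef_pos: [515.2, -75.4, 51.5]
tool_rot: [-3.139, -0.0, 0.38]
force: [-1.7, 7.0, -0.0]
width: 12.3
gripper_force: 58.4
```

Run:
```python
from h import *
where()
```

```text
bar [493.852 -84.075 113.516] r 202.0552918449108 phi 1.9466068800594691 toolyaw+90 1.9506844572224844 tilt 0.017401860122278522 tooltilt 0.002669076772770091 F [-1.745  7.018 -0.034] along 7.166666040965015 w 12.269578363711904 58.357497453689575 8.125
[ 0.073  0.661  0.03   1.999 -0.046  0.483 -1.053]
```

```bash
sed -i 's/AX=np.array(.*/AX=np.array([567.5,-270.9,110.])/' h.py
python3 - <<'E'
from h import *
where()
rows((1.949,.016,200),[(p,.016,200) for p in np.linspace(1.949,1.848,4)[1:]])
print()
rows((1.848,.016,200),[(1.848,p,200) for p in np.linspace(.016,.524,11)[1:]])
# base yaw re-measure: blue-grey plate corners unaffected; mouth etc later
E
```

```text
bar [493.852 -84.075 113.516] r 200.84874023828218 phi 1.9463012504326445 toolyaw+90 1.9506844572224844 tilt 0.017506408356219437 tooltilt 0.002669076772770091 F [-1.745  7.018 -0.034] along 7.166940038063886 w 12.269578363711904 58.357497453689575 8.125
[ 0.073  0.661  0.03   1.999 -0.046  0.483 -1.053]
[6.8, 0.9, -0.0, -0.0, 0.001, 0.034]
[13.5, 2.0, -0.0, 0.0, 0.001, 0.067]
[20.1, 3.3, -0.1, 0.0, 0.002, 0.101]

[0.0, -2.9, -10.2, 0.051, -0.0, 0.0]
[-0.0, -5.3, -20.6, 0.102, -0.0, 0.0]
[0.0, -7.1, -31.1, 0.152, -0.0, 0.0]
[-0.0, -8.4, -41.6, 0.203, 0.0, 0.0]
[0.0, -9.2, -52.2, 0.254, 0.0, 0.0]
[-0.0, -9.4, -62.9, 0.305, -0.0, -0.0]
[0.0, -9.1, -73.5, 0.356, 0.0, 0.0]
[-0.0, -8.2, -84.1, 0.406, -0.0, 0.0]
[0.0, -6.8, -94.7, 0.457, 0.0, -0.0]
[-0.0, -4.9, -105.1, 0.508, 0.0, -0.0]
```

Emit:
{"fn": "play_rows", "kwargs": {"deltas": [6.8,0.9,0,0,0,0.034,0,13.5,1.8,0,0,0,0.067,0,20.2,2.8,0,0,0,0.101,0,20.2,2.8,0,0,0,0.101,0,20.2,2.8,0,0,0,0.101,0]}}

```text
clock: 8.75
eef_pos: [534.7, -70.9, 51.5]
tool_rot: [-3.139, 0.0, 0.279]
force: [-2.7, 6.6, -0.1]
width: 12.1
gripper_force: 58.5
```

Run:
```python
from h import *
where()
```

```text
bar [512.669 -77.357 113.511] r 201.1902305221083 phi 1.8468662707283034 toolyaw+90 1.8493454240159601 tilt 0.017453140468867277 tooltilt 0.0025218776545514435 F [-2.743  6.573 -0.106] along 7.069138090376716 w 12.148331518287616 58.48347544670105 8.75
[ 0.041  0.68   0.061  1.949 -0.082  0.516 -1.132]
```

Emit:
{"fn": "play_rows", "kwargs": {"deltas": [0,-2.9,-10.2,0.051,0,0,0,0,-5.3,-20.6,0.102,0,0,0,0,-7.1,-31.1,0.152,0,0,0,0,-8.4,-41.6,0.203,0,0,0,0,-9.2,-52.2,0.254,0,0,0,0,-9.2,-52.2,0.254,0,0,0]}}

```text
clock: 9.5
eef_pos: [532.6, -62.9, 104.3]
tool_rot: [-2.884, -0.0, 0.277]
force: [-2.3, 5.3, 3.7]
width: 12.1
gripper_force: 60.1
```

Run:
```python
from h import *
where()
```

```text
bar [514.795 -84.394 164.265] r 201.2630280729103 phi 1.8462088453845793 toolyaw+90 1.8474714150571305 tilt 0.27299823540542395 tooltilt 0.25758632314206126 F [-2.286  5.25   3.728] along 6.469353233343731 w 12.095399830619062 60.1246440410614 9.5
[ 0.305  0.661 -0.122  1.807 -0.213  0.809 -0.933]
```

Run:
```python
from h import *
rows((1.848,.273,200),[(1.848,p,200) for p in np.linspace(.273,.524,6)[1:]])
```

```text
[-0.0, -2.9, -10.1, 0.05, 0.0, -0.0]
[-0.0, -5.2, -20.4, 0.1, 0.0, -0.0]
[-0.0, -7.0, -30.7, 0.151, 0.0, -0.0]
[-0.0, -8.3, -41.1, 0.201, -0.0, -0.0]
[-0.0, -9.1, -51.6, 0.251, -0.0, -0.0]
```

Emit:
{"fn": "play_rows", "kwargs": {"deltas": [0,-2.9,-10.1,0.05,0,0,0,0,-5.2,-20.4,0.1,0,0,0,0,-7,-30.7,0.151,0,0,0,0,-8.3,-41.1,0.201,0,0,0,0,-9.1,-51.6,0.251,0,0,0,0,-9.1,-51.6,0.251,0,0,0,0,-9.1,-51.6,0.251,0,0,0]}}

```text
clock: 10.38
eef_pos: [534.3, -68.0, 156.3]
tool_rot: [-2.637, -0.001, 0.277]
force: [0.7, 3.0, 1.4]
width: 12.2
gripper_force: 60.2
```

Run:
```python
from h import *
where()
for n in("scene","top","wrist"):
    c=camera_info(n); im=get_image(n); cv2.imwrite(f"pics/{n}_r.png",im[:,:,::-1])
    T=np.linalg.inv(np.array(c["T"]))
    m=pose(1.848,.524,134,0,0)[0]; p=T[:3,:3]@m+T[:3,3]; u=p[:2]/p[2]*c["fx"]+[c["cx"],c["cy"]]
    hsv=cv2.cvtColor(im,cv2.COLOR_RGB2HSV); k=cv2.inRange(hsv,(18,140,90),(30,255,255))
    x,y=u.astype(int); k2=np.zeros_like(k); k2[max(y-30,0):y+30,max(x-30,0):x+30]=k[max(y-30,0):y+30,max(x-30,0):x+30]
    print(n,"mouth pred",u,"yellow",cv2.countNonZero(k2),[ (q.mean(),q.min(),q.max()) for q in np.nonzero(k2)[::-1]] if k2.any() else None)
```

```text
bar [ 520.312 -103.126  210.57 ] r 201.21931906373774 phi 1.8449725007079987 toolyaw+90 1.8479153515304205 tilt 0.5233737627350578 tooltilt 0.5050873019947005 F [0.749 2.952 1.378] along 2.9745852921697766 w 12.225024030915177 60.232338309288025 10.375
[ 0.481  0.71  -0.207  1.636 -0.316  1.114 -0.805]
scene mouth pred [310.375 166.651] yellow 27 [(np.float64(310.4074074074074), np.int64(306), np.int64(314)), (np.float64(168.5185185185185), np.int64(161), np.int64(172))]
top mouth pred [328.789 179.924] yellow 15 [(np.float64(332.46666666666664), np.int64(331), np.int64(334)), (np.float64(176.26666666666668), np.int64(174), np.int64(179))]
wrist mouth pred [466.685 325.783] yellow 510 [(np.float64(482.47254901960787), np.int64(454), np.int64(495)), (np.float64(303.77647058823527), np.int64(295), np.int64(320))]
```

Emit:
{"fn": "play_rows", "kwargs": {"deltas": [0,-8,-0.1,0,0,0,0,0,-16,-0.2,0,0,0,0,0,-24,-0.3,0,0,0,0,0,-32,-0.4,0,0,0,0,0,-40,-0.5,0,0,0,0,0,-48,-0.6,0,0,0,0,0,-54,-0.7,0,0,0,0,0,-58,-0.7,0,0,0,0,0,-58,-0.7,0,0,0,0,0,-58,-0.7,0,0,0,0]}}

```text
clock: 11.78
eef_pos: [521.8, -27.0, 182.0]
tool_rot: [-2.649, -0.001, 0.273]
force: [6.1, -10.2, -14.0]
width: 12.2
gripper_force: 60.2
```

Run:
```python
from h import *
where()
for n in("scene","top","wrist"): cv2.imwrite(f"pics/{n}_p.png",get_image(n)[:,:,::-1]); c=camera_info(n); T=np.linalg.inv(np.array(c["T"])); m=pose(1.848,.524,134,0,0)[0]; p=T[:3,:3]@m+T[:3,3]; print(p[:2]/p[2]*c["fx"]+[c["cx"],c["cy"]])
where()
r=lambda n,x,y,ww,h,f:cv2.resize(cv2.imread(f"pics/{n}_p.png")[y:y+h,x:x+ww],None,fx=f,fy=f,interpolation=cv2.INTER_CUBIC)
cv2.imwrite("pics/comp3.png",np.vstack([np.hstack([r("scene",270,130,100,75,4),r("top",290,140,100,75,4)]),np.hstack([r("wrist",420,240,160,120,2.5),r("scene",270,100,200,150,2)])]))
```

```text
bar [507.435 -61.424 236.562] r 252.00359595999217 phi 1.8500424535009408 toolyaw+90 1.8433701080613432 tilt 0.5261667176426957 tooltilt 0.4924633189566128 F [  6.067 -10.248 -13.981] along -16.986028623284717 w 12.221965964500633 60.2424681186676 11.775
[ 0.432  0.637 -0.218  1.7   -0.336  1.09  -0.86 ]
[310.375 166.651]
[328.789 179.924]
[572.142 318.997]
bar [507.434 -61.473 236.543] r 251.95376224623786 phi 1.850110062435205 toolyaw+90 1.8432985974968696 tilt 0.5261963445292345 tooltilt 0.49246176701712446 F [  6.624 -10.088 -13.787] along -16.888714989271637 w 11.800793695966362 60.2482795715332 11.925
[ 0.432  0.637 -0.218  1.7   -0.336  1.09  -0.86 ]
```

View pics/comp3.png

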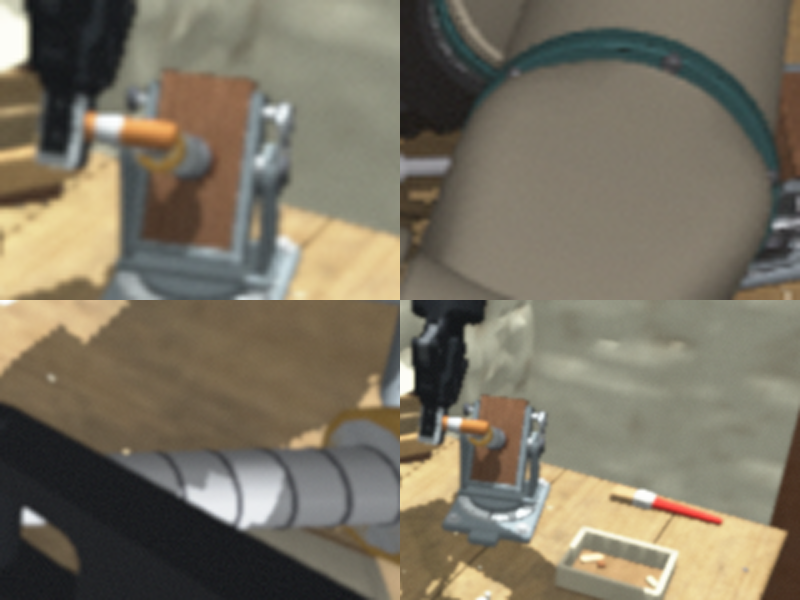

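Composite: the gauge stands square over the tongue and raised. The wrist crop shows fine rings up to the mouth at its right edge, with the broad ring not out yet. Force (17 N) and position both give a rod draw of about 50–51 mm, so about 9.5 mm remains.

Emit:
{"fn": "play_rows", "kwargs": {"deltas": [0,-4,-0.1,0,0,0,0,0,-8,-0.3,0,0,0,0,0,-10.5,-0.4,0,0,0,0,0,-10.5,-0.4,0,0,0,0,0,-10.5,-0.4,0,0,0,0,0,-10.5,-0.4,0,0,0,0]}}

```text
clock: 12.68
eef_pos: [519.5, -19.8, 186.9]
tool_rot: [-2.651, -0.001, 0.272]
force: [6.1, -13.4, -14.9]
width: 11.9
gripper_force: 60.4
```

Run:
```python
from h import *
where()
c=camera_info("wrist"); im=get_image("wrist"); cv2.imwrite("pics/wrist_q.png",im[:,:,::-1])
T=np.linalg.inv(np.array(c["T"]))
m,R=pose(1.848,.524,134,0,0); e=(m-AX)/134
pr=lambda q:(lambda p:p[:2]/p[2]*c["fx"]+[c["cx"],c["cy"]])(T[:3,:3]@q+T[:3,3])
n=np.array([-e[2]*np.cos(1.848),-e[2]*np.sin(1.848),np.hypot(e[0],e[1])]); u=np.array([np.sin(1.848),-np.cos(1.848),0])
g=cv2.cvtColor(im,cv2.COLOR_RGB2GRAY); gs=cv2.GaussianBlur(g,(0,0),.6)
print("mouth px",pr(m))
for l in (0,3): # top-of-tube line, shifted toward camera side
    print([(d,int(gs[tuple(np.clip(pr(m+e*d+n*7*.9+u*l)[::-1].round().astype(int),0,[399,639]))])) for d in range(-8,34)])
where()
```

```text
bar [505.167 -54.134 241.56 ] r 261.1152508566915 phi 1.8507981657661265 toolyaw+90 1.8423185986635273 tilt 0.5280390463548089 tooltilt 0.4903671418902917 F [  6.114 -13.416 -14.912] along -20.109953913806034 w 11.930083520975566 60.36356270313263 12.675
[ 0.423  0.624 -0.22   1.71  -0.339  1.088 -0.871]
mouth px [589.885 317.016]
[(-8, 130), (-7, 122), (-6, 101), (-5, 94), (-4, 99), (-3, 104), (-2, 103), (-1, 99), (0, 99), (1, 97), (2, 86), (3, 78), (4, 105), (5, 121), (6, 127), (7, 130), (8, 131), (9, 131), (10, 121), (11, 88), (12, 114), (13, 130), (14, 124), (15, 130), (16, 134), (17, 133), (18, 131), (19, 133), (20, 115), (21, 87), (22, 107), (23, 127), (24, 133), (25, 133), (26, 135), (27, 135), (28, 135), (29, 135), (30, 106), (31, 86), (32, 109), (33, 127)]
[(-8, 125), (-7, 129), (-6, 123), (-5, 103), (-4, 93), (-3, 107), (-2, 111), (-1, 110), (0, 110), (1, 102), (2, 77), (3, 117), (4, 139), (5, 139), (6, 141), (7, 141), (8, 141), (9, 139), (10, 112), (11, 88), (12, 130), (13, 141), (14, 141), (15, 141), (16, 142), (17, 142), (18, 141), (19, 141), (20, 105), (21, 98), (22, 137), (23, 142), (24, 143), (25, 143), (26, 144), (27, 144), (28, 143), (29, 142), (30, 124), (31, 106), (32, 139), (33, 143)]
bar [505.143 -54.122 241.553] r 261.12692179074276 phi 1.8508905452869897 toolyaw+90 1.8422979934382533 tilt 0.527981997018607 tooltilt 0.49043822222806055 F [  6.857 -12.437 -14.499] along -19.266651246763658 w 12.005187977093387 60.36226809024811 12.725
[ 0.423  0.624 -0.22   1.71  -0.339  1.088 -0.871]
```

```bash
python3 -c "
from cell import finish_job
print(finish_job())"
```

```text
the job is handed in; nothing more can be done
None
```

The job is handed in: the gauge is square over the tongue, raised to 30°, and the T-handle is held with the rod drawn about 60 mm, the broad ring at the mouth at about 20 N; these are arm-pose and force readings with a numeric wrist-camera ring check, as I had no picture views left for the final position.

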